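Lay out the stirring station

ROBOT

A 6-joint arm with a two-finger parallel gripper is mounted at the origin on the work surface. World frame = base frame: x ahead of the robot, y to its left, z up, the work surface at z = 0. Lengths are in m, angles in rad, forces in N, time in s.
With the tool pointing down it reaches from about 0.375 to 0.975 m from the base axis. Payload 3.8 kg.
Tool frame: the origin (TCP) lies at the very end of the fingers, on their centre line; the grasp point (between the pads) lies 19 mm behind it; z points along the fingers, y is the line along which they close (so a half turn about z gives the same grasp; the last joint's range is limited). The gripper opens to 85 mm and grips with 20 to 120 N. Pads are 22 mm wide; open, the fingers measure 114 mm over their backs; the gripper's body (76 mm by 85 mm) begins 54 mm behind the grasp point. The pads swing forward as they close: fully open they stand 13 mm farther back than shut.
Start: joints at [1.098, 0.264, 1.604, -0, 1.274, -0.037], TCP at [0.285, 0.612, 0.231] pointing down, gripper open.
Joint ranges: [-2.63, 2.63], [-0.94, 2.18], [0.31, 2.57], [-1.31, 4.45], [0, 2.66], [-2.55, 2.55]. Speed limits (rad/s): [2.57, 2.57, 3.14, 3.14, 3.14, 3.14].

INTERFACE

Orientations are given as a rotation vector (axis times angle).
In Python, from workcell import bot gives the robot as it stands.
- The arm moves only by the shell command python3 -m creep 'ROWS' [FORCE]. ROWS is JSON, a list of rows, each a list of 5 numbers: the shift along the tool's x, y, z in units of 0.05 m (1.0 is 0.05 m), then the turn about the tool's z in units of 0.1 rad (1.0 is 0.1 rad), then the opening, from 0 (shut) to 1 (fully open). In form: [[tx, ty, tz, spin, hand], ...]. A call has 1 to 20 rows; each row shifts and turns the commanded pose from where the row before left it, along the tool's axes as they then stand; what a row does not reach is not made up. A row lasts 1/8 s, in which the tool goes at most 62.5 mm and 10.7 degrees, less where a joint would pass 70% of its speed; a pose out of reach is approached as far as the arm can. A call with a number of a shift or a turn outside -1 to 1 is refused whole. A call with a gripper value outside its range is refused whole. The fingers move at their own pace and stop on an object; FORCE is the grip in N (left out, the last holds). Time passes only in rows, so rows that do not move let the fingers close. It gives the time, the measured TCP pose, the force, the opening and the grip force at its end, in the units of the state.
- bot.read_state(): the state, without advancing time (a new reading comes with each control period).
- bot.read_camera(name): name is "side" or "top"; returns a dict with "pixels" (420x560x3 uint8, red, green, blue), "vfov" (degrees; the focal length in pixels is half the picture's height over the tangent of half this angle, whatever the lens; pixels are square), "cx", "cy" (the principal point, pixels), "dist_coeffs" ([k1, k2, p1, p2, k3] as OpenCV has them; the pictures are not rectified), "world_to_cam" (4x4, takes a point from world to camera coordinates). Camera axes: x right, y down, z forward; pixel columns grow to the right and rows downward; lengths in m; the calibration is good to about 2 mm. A picture is of the moment at which its call begins. There is no depth.
- bot.finish_job(): hands the job in; it is judged then, once.
Trained networks look in a picture, given as the dict that the camera call returned (one of the last four; its "shot" number tells which), for a name from the list of things; names that differ only in an ending like _2 or _b are one class to them, and where a whole thing is asked for, a point or a joint stands for the part that bears it (a point fixed in the world has none). Each returns a list of dicts, best first, with "score" (0 to 1); they miss things now and then, are a little off and sometimes report something else, mostly with a low value. They report only what shows in the picture. A call takes as long as a camera call. They do not tell look-alikes from the thing itself.
- bot.look_for(target, picture): "bbox" ([left, top, right, bottom] in pixels, round what is visible of it).
- bot.regions_of(target, picture): "mask" (420x560 bool, what is visible of it) and "bbox" ([left, top, right, bottom] in pixels, round what is visible of it).
The state is a dict: "time": time; "q": joint angles; "joint_vel": joint speeds; "joint_torque": joint torques, N m; "tool_pos": TCP position; "tcp_rot": TCP orientation; "wrist_force": force on the tool from outside, world axes, zero at the start; "torque": the same for the moment, N m; "width": opening from 0.0 (shut) to 1.0 (fully open); "grip_force": force on a finger pad.
Only numpy, scipy, OpenCV 4.12 (cv2) and the standard library are available. Lean on these libraries where they do the work, as an engineer would, in place of code of your own. Each camera call takes 0.05 s, during which the arm holds its last target. There are 200 camera calls.

TASK

Set out the stirring station: stand the beaker in the middle of the stirrer's steel plate and rest the cover centred on the beaker, knob up, stand the small brown bottle on the bench directly behind the stirrer (the far side from the robot), centred and with a gap of about 20 mm, and lay the left-hand probe bracket flat in the tray on the stirrer's left and the right-hand one flat in the tray on its right, boss up (left and right as seen from the robot). Never tip the beaker or the bottle over, and leave the flask, the jar and everything else on the bench alone.

Things in the scene. Friction and masses are not known exactly. Their poses are not given: they have to be found in the camera images.
- stirrer: Magnetic stirrer, fixed to the bench: a white box 110 (x, front to back) by 120 (y) by 42 mm high, with a bare steel disc, diameter 96 mm, 3 mm proud, in the middle of its top (top of the disc 45 mm above the bench). A black dial is on its front. Origin at the centre of its underside; its x axis points from front (the side towards the robot) to back, y to its left, z up.
- tray_left: Shallow open white plastic tray to the left of the stirrer as seen from the robot (the +y side), fixed: 120 (x) by 110 (y) by 20 mm high outside, walls and floor 5 mm thick (inside 110 by 100 mm). Origin at the centre of its underside, z up.
- tray_right: The same tray again, to the right of the stirrer as seen from the robot (the -y side), fixed. Same size and axes as tray_left.
- beaker: Empty white plastic beaker, round, 75 mm high, outside diameter 60 mm at the rim and tapering evenly to 48 mm at the foot, wall 3 mm, no spout or handle, 80 g; stands upright. Origin at the centre of its underside, z up through its mouth.
- cover: Beaker cover: flat aluminium disc, diameter 72 mm, 5 mm thick, with a black knob, diameter 16 mm and 23 mm tall, in the middle of its top (28 mm high in all), 60 g; it lies knob up. It has a flat underside that simply rests on the beaker's rim. Origin at the centre of its underside, z up through the knob.
- bottle: Small brown glass bottle with black cap and paper label, round, 80 mm high to the top of the cap, body diameter 42 mm up to the sloping shoulder (full width to about 45 mm up), 120 g; stands upright. Origin at the centre of its underside, z up. (The three far bigger brown bottles at the table's edge are not part of the job.)
- bracket_left: Left-hand probe bracket, boss up: flat aluminium L 10 mm thick, legs 15 wide. Long leg 64 along x; at its +x end the short leg goes to +y, reaching 31.5 from the long leg's centre line; boss, diameter 13, 12 tall, on it at x 24.5, y 24. Plain end of the long leg towards you, the short leg points left. 50 g. Origin: underside, middle of the long leg, z up.
- bracket_right: Right-hand probe bracket, mirror image of bracket_left, same sizes, boss up: plain end of the long leg towards you, the short leg at the far end points right (boss at x 24.5, y -24 mm). 50 g. Origin: underside, middle of the long leg; x along it towards the short leg, z up.
- flask: Bystander: small conical clear glass flask with a dark stopper, foot diameter 50 mm, 74 mm high, standing loose on the bench. Leave it alone. Origin at the centre of its underside.
- jar: Bystander: squat white jar with a grey lid, diameter 44 mm, 45 mm high, standing loose on the bench. Leave it alone. Origin at the centre of its underside.
There are look-alikes about, which are no part of the job. Leave any pink look-alike of the tray_left alone.

How it is judged:
At the end, for the whole second after the job is handed in: Beaker upright on the plate, cover knob up on its rim, each within 12 mm of centre; bottle upright on the bench behind the stirrer, gap 2 to 45 mm, within 25 mm of its centre line; left-hand bracket flat, boss up, in the left tray, right-hand one in the right tray; all released, at rest (horizontal distance between beaker and stirrer below 0.012 m and z of beaker in the frame of stirrer between 0.041 and 0.05 m and angle between each of beaker, cover, bottle's own z axis and vertical below 0.1 rad and horizontal distance between cover and beaker below 0.012 m and z of cover in the frame of beaker between 0.071 and 0.08 m and x of bottle in the frame of stirrer between 0.078 and 0.121 m and y of bottle in the frame of stirrer between -0.025 and 0.025 m and height (world z) of bottle below 0.005 m and x of bracket_left in the frame of tray_left between -0.05 and 0.05 m and y of bracket_left in the frame of tray_left between -0.045 and 0.045 m and z of bracket_left in the frame of tray_left between 0.001 and 0.01 m and angle between each of bracket_left, bracket_right's own z axis and vertical below 0.12 rad and x of bracket_right in the frame of tray_right between -0.05 and 0.05 m and y of bracket_right in the frame of tray_right between -0.045 and 0.045 m and z of bracket_right in the frame of tray_right between 0.001 and 0.01 m and linear speed of each of beaker, cover, bottle, bracket_left, bracket_right below 0.02 m/s); the robot touches nothing.
It fails at once if the flask is pushed more than 25 mm or knocked over (distance of flask from where it was at the start of the episode above 0.025 m or angle between flask's own z axis and vertical above 0.5 rad).
It fails at once if the jar is pushed more than 25 mm or knocked over (distance of jar from where it was at the start of the episode above 0.025 m or angle between jar's own z axis and vertical above 0.5 rad).
It fails at once if the beaker or the bottle is tipped over (more than 40 degrees) (angle between any of beaker, bottle's own z axis and vertical above 0.7 rad).
It also fails if it takes over 141 s, if anything falls off the work surface, if the arm or the gripper's body presses on something with over 40 N, if the wrist force passes 120 N, or if a joint passes its speed limit or range.

## Working session

There is one attempt and no reset: what is moved stays moved. The work goes in short steps, Python scripts to look and compute and a shell command to move; the robot and the scene stay as the last step left them, time stands still between calls to the robot, and variables do not carry over. Pictures are saved under pics/ and viewed, at most 17 in all, crops included, and the job is handed in when it is done.

```bash
ls; mkdir -p pics; cat > h.py <<'E'
import numpy as np,cv2
from workcell import bot
def K(c):
    h=c["pixels"].shape[0]; f=h/2/np.tan(np.radians(c["vfov"])/2)
    return np.array([[f,0,c["cx"]],[0,f,c["cy"]],[0,0,1]])
def back(c,uv,z):
    "pixel -> world point at height z"
    uv=np.array(uv,float).reshape(-1,1,2)
    n=cv2.undistortPoints(uv,K(c),np.array(c["dist_coeffs"],float)).reshape(-1,2)
    T=np.array(c["world_to_cam"]);R=T[:3,:3];o=-R.T@T[:3,3]
    d=np.c_[n,np.ones(len(n))]@R
    return o+d*((z-o[2])/d[:,2])[:,None]
def proj(c,P):
    T=np.array(c["world_to_cam"])
    return cv2.projectPoints(np.array(P,float).reshape(-1,1,3),cv2.Rodrigues(T[:3,:3])[0],T[:3,3],K(c),np.array(c["dist_coeffs"],float))[0].reshape(-1,2)
def save(c,n): cv2.imwrite("pics/"+n+".png",c["pixels"][:,:,::-1])
E
python3 - <<'E'
from h import *
np.set_printoptions(precision=3,suppress=True)
s=bot.read_state();print(s)
C={n:bot.read_camera(n) for n in("top","side")}
for n,c in C.items():
    save(c,n+"0");T=np.array(c["world_to_cam"]);print(n,-T[:3,:3].T@T[:3,3],c["vfov"])
    for t in "stirrer tray_left tray_right beaker cover bottle bracket_left bracket_right flask jar".split():
        print(n,t,[(np.round(r["bbox"]).astype(int).tolist(),round(r["score"],2)) for r in bot.look_for(t,c)[:5]])
E
```

```text
pics
{'time': 0.0, 'q': array([ 1.098,  0.265,  1.605, -0.   ,  1.274, -0.037]), 'joint_vel': array([ 0.   , -0.001,  0.   , -0.   , -0.001, -0.001]), 'joint_torque': array([ -0.   , -51.512, -36.731,  -0.   ,   0.013,  -0.   ]), 'tool_pos': array([0.285, 0.611, 0.23 ]), 'tcp_rot': array([-0.679, -3.067,  0.003]), 'wrist_force': array([ 0.086, -0.348, -0.651]), 'torque': array([ 0.008,  0.016, -0.011]), 'grip_force': 0.0, 'width': 0.9967919928241848}
top [ 0.152 -0.001  1.211] 43.49413170760556
top stirrer [([258, 90, 314, 146], 0.77), ([365, 106, 413, 155], 0.26)]
top tray_left [([121, 270, 181, 335], 0.77), ([159, 109, 210, 161], 0.76)]
top tray_right [([365, 106, 413, 157], 0.65)]
top beaker [([454, 129, 488, 160], 0.81)]
top cover [([268, 173, 297, 201], 0.82), ([186, 189, 214, 211], 0.57)]
top bottle [([370, 186, 389, 204], 0.88)]
top bracket_left [([99, 151, 130, 170], 0.69)]
top bracket_right [([182, 192, 212, 213], 0.71), ([453, 132, 486, 160], 0.5), ([418, 207, 437, 225], 0.4)]
top flask [([141, 215, 165, 234], 0.9), ([368, 188, 394, 206], 0.25)]
top jar [([418, 206, 439, 227], 0.65)]
side [-0.005  1.097  0.963] 42.548459516689206
side stirrer [([240, 212, 262, 230], 0.61)]
side tray_left [([139, 245, 168, 283], 0.84), ([285, 297, 340, 344], 0.83)]
side tray_right [([222, 148, 264, 176], 0.59), ([225, 254, 244, 280], 0.29)]
side beaker [([261, 116, 283, 141], 0.5)]
side cover [([240, 210, 262, 228], 0.63)]
side bottle [([279, 154, 292, 184], 0.65)]
side bracket_left [([148, 301, 176, 328], 0.76)]
side bracket_right [([226, 255, 243, 282], 0.46)]
side flask [([235, 280, 252, 311], 0.65)]
side jar [([297, 151, 315, 160], 0.79), ([218, 148, 265, 178], 0.42)]
```

View pics/top0.png

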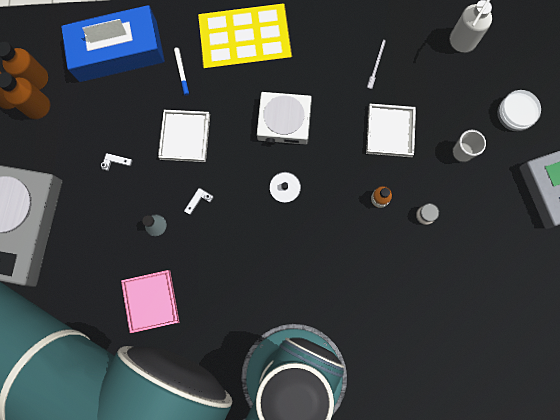

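View pics/side0.png

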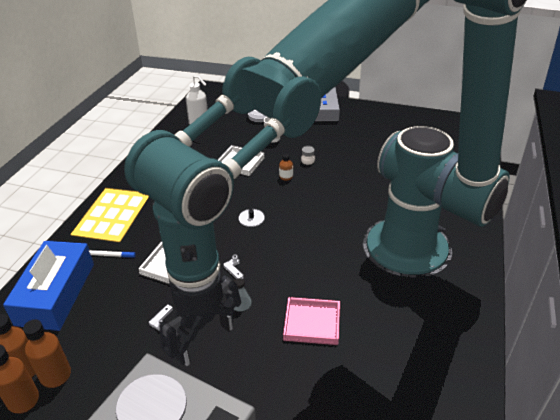

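```bash
python3 - <<'E'
from h import *
c=bot.read_camera("top");p=c["pixels"][:,:,::-1]
a=cv2.resize(p[140:240,90:220],None,fx=6,fy=6,interpolation=cv2.INTER_CUBIC);cv2.imwrite("pics/a.png",a[:,:780])
b=cv2.resize(p[80:230,250:500],None,fx=3.2,fy=3.2,interpolation=cv2.INTER_CUBIC);cv2.imwrite("pics/b.png",b)
E
```

```text
(no output)
```

View pics/a.png

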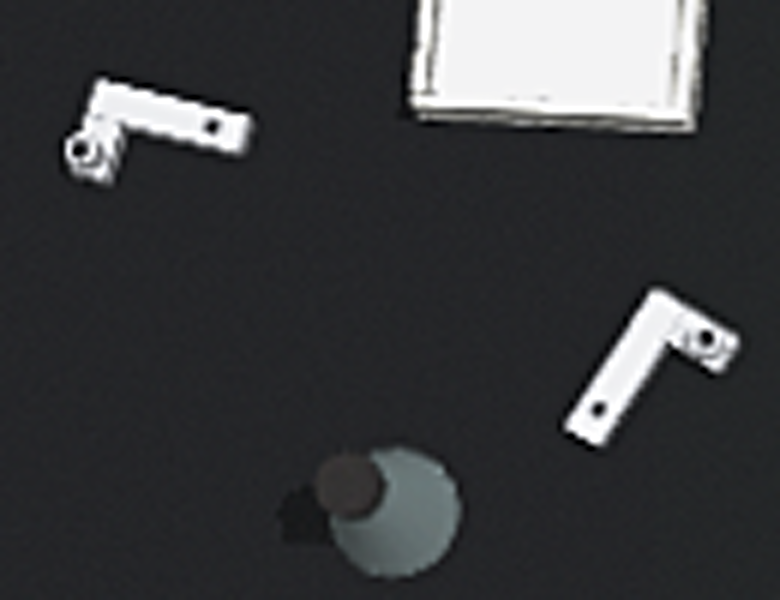

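View pics/b.png

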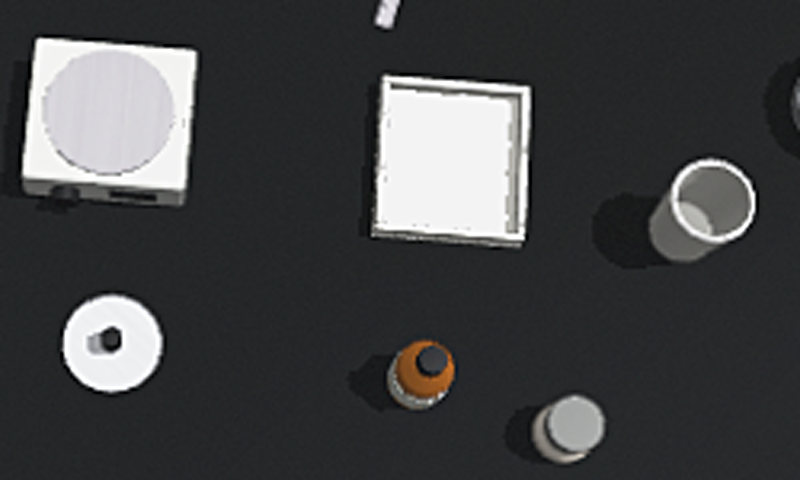

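Top view: the left bracket (short leg to the left of its long leg, boss up) is at about (115,161) and the right-hand one at (199,202). The cover is at (285,187), beaker rim (472,142), bottle cap (385,192), stirrer disc (284,114) and the white trays (185,135) and (390,130). The pink tray at (150,301) is the look-alike. Next I fit their positions.

```bash
cat >> h.py <<'E'
def loc(pose,pts):
    x,y,a=pose;pts=np.array(pts,float);c,s=np.cos(a),np.sin(a)
    return np.c_[x+c*pts[:,0]-s*pts[:,1],y+s*pts[:,0]+c*pts[:,1],pts[:,2]]
def fit(c,polys,mask,p0,lo):
    "polys: local 3D outlines; maximise IoU of their filled projection with a bright mask"
    from scipy.optimize import minimize
    S=8
    x0,y0,x1,y1=lo
    m=cv2.resize(mask[y0:y1,x0:x1].astype(np.float32),None,fx=S,fy=S,interpolation=cv2.INTER_LINEAR)>.5
    def cost(p):
        im=np.zeros(m.shape,np.uint8)
        for q in polys:
            uv=(proj(c,loc(p,q))-[x0,y0]+.5)*S
            cv2.fillPoly(im,[np.round(uv).astype(np.int32)],1)
        return 1-(m&(im>0)).sum()/max(1,(m|(im>0)).sum())
    best=None
    for da in (-.2,0,.2):
        P=[np.array(p0)+[0,0,da]]
        P+= [P[0]+d for d in np.diag([.008,.008,.15])]
        r=minimize(cost,P[0],method="Nelder-Mead",options=dict(initial_simplex=P,maxiter=200,xatol=1e-5,fatol=1e-5))
        if best is None or r.fun<best.fun:best=r
    return best.x,best.fun
def bracket(sg):
    h=.0075
    q=[(-.032,-h),(.032,-h),(.032,.0315),(.017,.0315),(.017,h),(-.032,h)]
    t=np.linspace(0,6.28,24)
    L=np.array([(x,y*sg) for x,y in q])
    b=np.c_[.0245+.0065*np.cos(t),sg*.024+.0065*np.sin(t)]
    sides=[]
    for k in (0,.01): sides.append(np.c_[L,np.full(6,k)])
    for k in (.01,.014,.018,.022): sides.append(np.c_[b,np.full(24,k)])
    return sides
def rect(a,b,z): return [np.array([(-a,-b,z),(a,-b,z),(a,b,z),(-a,b,z)])]
E
cat > m.py <<'E'
from h import *
np.set_printoptions(precision=4,suppress=True)
c=bot.read_camera("top");g=cv2.cvtColor(c["pixels"],cv2.COLOR_RGB2GRAY)
B=lambda u,v,z:back(c,[((u+.5)/3.2-.5+250,(v+.5)/3.2-.5+80)],z)[0]
for n,u,v,z in [("disc",108,111,.045),("cover",112,343,.005),("knob",113,338,.028),("beaker rim",713,200,.075),("bottle cap",432,360,.08),("jar lid",575,423,.045)]: print(n,B(u,v,z))
for n,uv in [("A",(115,161)),("B",(197,203)),("trayL",(185,136)),("trayR",(390,130)),("stir",(284,117))]: print(n,back(c,[uv],.01)[0])
m=(g>110).astype(np.uint8)
cs=lambda p:np.r_[back(c,[p],.01)[0][:2]]
for n,poly,uv,a,lo in [("bracket_left",bracket(1),(116,160),1.4,(92,144,138,178)),("bracket_right",bracket(-1),(195,203),-.5,(176,184,220,220)),
   ("trayL",rect(.06,.055,.02),(185,136),0,(150,100,220,170)),("trayR",rect(.06,.055,.02),(390,130),0,(357,98,422,165)),("stirrer",rect(.055,.06,.042),(284,115),0,(250,84,322,150))]:
    print(n,*fit(c,poly,m,(*cs(uv),a),lo))
E
python3 m.py
```

```text
disc [0.5974 0.0063 0.045 ]
cover [0.4327 0.0085 0.005 ]
knob [0.431  0.0075 0.028 ]
beaker rim [ 0.5074 -0.4195  0.075 ]
bottle cap [ 0.3966 -0.2116  0.08  ]
jar lid [ 0.3557 -0.3164  0.045 ]
A [0.508  0.4126 0.01  ]
B [0.3993 0.2144 0.01  ]
trayL [0.5643 0.2441 0.01  ]
trayR [ 0.5634 -0.2473  0.01  ]
stir [0.604  0.0053 0.01  ]
bracket_left [0.5144 0.4077 1.2928] 0.12804046374175948
bracket_right [ 0.4064  0.2223 -0.5777] 0.09669282511210764
trayL [ 0.566   0.2451 -0.0897] 0.07108420827083783
trayR [ 0.5638 -0.2483 -0.1083] 0.06969327960063776
stirrer [ 0.5972  0.0052 -0.1158] 0.020528834730660916
```

```bash
cat > go.py <<'E'
import sys
from h import *
from scipy.spatial.transform import Rotation as Ro
# go.py x y z [yaw of closing line]: shift in tool axes (units of 0.05) and spin (units 0.1)
s=bot.read_state();R=Ro.from_rotvec(s["tcp_rot"]).as_matrix();p=np.array(s["tool_pos"])
a=[float(v) for v in sys.argv[1:]]
yaw=np.arctan2(R[1,1],R[0,1])
d=(R.T@(np.array(a[:3])-p))/.05
sp=(-(a[3]-yaw)+np.pi/2)%np.pi-np.pi/2 if len(a)>3 else 0
print("t",round(s["time"],2),"pos",p.round(4),"yaw",round(yaw,3),"tilt",R[:,2].round(3),"q6",round(s["q"][5],2),"F",np.round(s["wrist_force"],1),"w",round(s["width"],3),"g",round(s["grip_force"],1))
print("shift now-axes",d.round(2),"spin",round(sp/.1,2))
E
python3 go.py .5144 .4077 .1 -.278
```

```text
t 1.2 pos [0.285  0.6119 0.2313] yaw 1.135 tilt [ 0. -0. -1.] q6 -0.04 F [ 0.6 -0.5  0.6] w 1.0 g 0.0
shift now-axes [-5.88 -1.76  2.63] spin 14.13
```

```bash
python3 -m creep '[[-0.98,-0.293,0.4,0,0.45],[-0.98,-0.293,0.4,0,0.45],[-0.98,-0.293,0.4,0,0.45],[-0.98,-0.293,0.4,0,0.45],[-0.98,-0.293,0.4,0,0.45],[-0.98,-0.293,0.4,0,0.45],[0,0,0,1,0.45],[0,0,0,1,0.45],[0,0,0,1,0.45],[0,0,0,1,0.45],[0,0,0,1,0.45],[0,0,0,1,0.45],[0,0,0,1,0.45],[0,0,0,1,0.45],[0,0,0,1,0.45],[0,0,0,1,0.45],[0,0,0,1,0.45],[0,0,0,1,0.45],[0,0,0,1,0.45],[0,0,0,1,0.45]]' 30; python3 go.py .5144 .4077 .003 -.278
python3 - <<'E'
from h import *
c=bot.read_camera("side");p=c["pixels"][:,:,::-1]
cv2.imwrite("pics/s1.png",cv2.resize(p[200:400,60:300],None,fx=3,fy=3))
E
```

```text
time: 3.7
tool_pos: [0.5144, 0.4081, 0.1113]
tcp_rot: [-2.499, -1.904, -0.0]
wrist_force: [0.1, -0.7, 1.1]
width: 0.452
grip_force: 0.0
t 3.7 pos [0.5144 0.4081 0.1113] yaw -0.268 tilt [ 0.  0. -1.] q6 0.9 F [ 0.1 -0.7  1.1] w 0.452 g 0.0
shift now-axes [-0.01  0.    2.17] spin 0.1
```

View pics/s1.png

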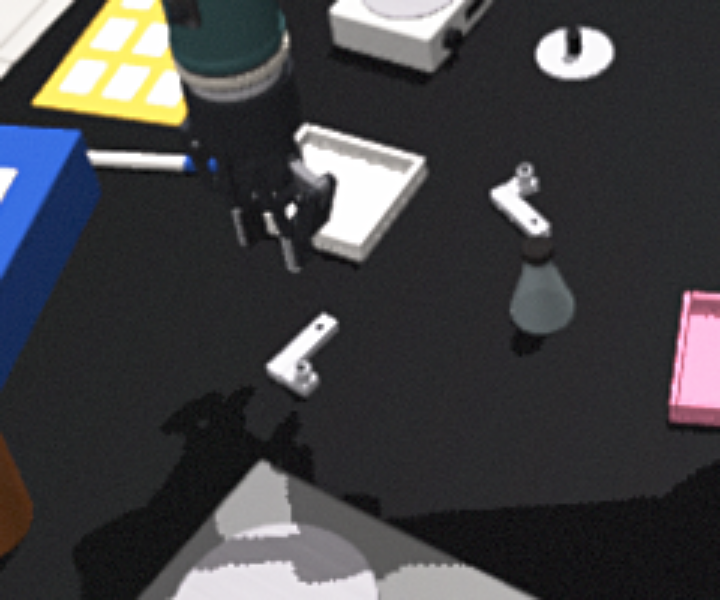

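The gripper is open above the left bracket (at (300,355) in the crop) with its fingers across the long leg. I'll go down and grip.

```bash
python3 -m creep '[[0,0,0.8,0.1,0.45],[0,0,0.7,0,0.45],[0,0,0.4,0,0.45],[0,0,0.15,0,0.45],[0,0,0.1,0,0.45],[0,0,0,0,0],[0,0,0,0,0],[0,0,0,0,0],[0,0,0,0,0],[0,0,0,0,0],[0,0,-0.3,0,0],[0,0,-0.7,0,0],[0,0,-0.7,0,0]]' 40; python3 go.py .565 .245 .09 
```

```text
time: 5.38
tool_pos: [0.5137, 0.4076, 0.0894]
tcp_rot: [-2.505, -1.896, 0.003]
wrist_force: [0.5, 1.0, -0.7]
width: 0.155
grip_force: 39.9
t 5.38 pos [0.5137 0.4076 0.0894] yaw -0.275 tilt [-0.001 -0.001 -1.   ] q6 0.91 F [ 0.5  1.  -0.7] w 0.155 g 39.9
shift now-axes [-2.85  1.87 -0.01] spin 0.0
```

```bash
python3 -m creep '[[-0.71,0.53,0,0,0],[-0.71,0.53,0,0,0],[-0.71,0.53,0,0,0],[-0.71,0.53,0,0,0],[0,0,0,0,0],[0,0,0.7,0,0],[0,0,0.6,0,0],[0,0,0.2,0,0],[0,0,0.08,0,0],[0,0,0,0,0],[0,0,0,0,0.4],[0,0,0,0,0.4],[0,0,0,0,0.4],[0,0,-0.4,0,0.4],[0,0,-0.9,0,0.4],[0,0,-0.9,0,0.4]]'; python3 go.py .4064 .2223 .1 0.993 
```

```text
time: 7.38
tool_pos: [0.5778, 0.2426, 0.1221]
tcp_rot: [2.505, 1.896, 0.001]
wrist_force: [-0.2, -0.4, -0.3]
width: 0.4
grip_force: 0.0
t 7.38 pos [0.5778 0.2426 0.1221] yaw -0.275 tilt [ 0.  0. -1.] q6 0.63 F [-0.2 -0.4 -0.3] w 0.4 g 0.0
shift now-axes [-1.32 -3.19  0.44] spin -12.68
```

```bash
python3 -m creep '[[-0.33,-0.8,0,0,0.45],[-0.33,-0.8,0,-0.7,0.45],[-0.33,-0.8,0,-1,0.45],[-0.33,-0.8,0,-1,0.45],[0,0,0,-1,0.45],[0,0,0,-1,0.45],[0,0,0,-1,0.45],[0,0,0,-1,0.45],[0,0,0,-1,0.45],[0,0,0,-1,0.45],[0,0,0,-1,0.45],[0,0,0,-1,0.45],[0,0,0,-1,0.45],[0,0,0,-1,0.45],[0,0,0,0,0.45]]'; python3 go.py .4064 .2223 .003 0.993 
```

```text
time: 9.25
tool_pos: [0.4083, 0.2126, 0.1211]
tcp_rot: [0.893, 3.01, 0.002]
wrist_force: [0.2, 0.2, 0.2]
width: 0.453
grip_force: 0.0
t 9.25 pos [0.4083 0.2126 0.1211] yaw 0.994 tilt [ 0.002  0.001 -1.   ] q6 -0.57 F [0.2 0.2 0.2] w 0.453 g 0.0
shift now-axes [0.14 0.14 2.36] spin 0.01
```

```bash
python3 -m creep '[[0.14,0.14,0.3,0,0.45],[0,0,0.8,0,0.45],[0,0,0.7,0,0.45],[0,0,0.3,0,0.45],[0,0,0.16,0,0.45],[0,0,0.1,0,0.45],[0,0,0,0,0],[0,0,0,0,0],[0,0,0,0,0],[0,0,0,0,0],[0,0,0,0,0],[0,0,-0.3,0,0],[0,0,-0.8,0,0],[0,0,-0.8,0,0],[0,0,-0.8,0,0],[0,0,-0.8,0,0]]'; python3 go.py .5638 -.2483 .18 1.47;python3 - <<'E'
from h import *
c=bot.read_camera("side");p=c["pixels"][:,:,::-1]
cv2.imwrite("pics/s2.png",cv2.resize(p[100:360,100:340],None,fx=2.3,fy=2.3))
E
```

```text
time: 11.25
tool_pos: [0.4052, 0.2218, 0.1786]
tcp_rot: [0.892, 3.012, 0.0]
wrist_force: [-0.5, 0.3, -1.2]
width: 0.156
grip_force: 40.9
t 11.25 pos [0.4052 0.2218 0.1786] yaw 0.995 tilt [ 0.  0. -1.] q6 -0.55 F [-0.5  0.3 -1.2] w 0.156 g 40.9
shift now-axes [-7.78 -6.16 -0.03] spin -4.75
```

View pics/s2.png

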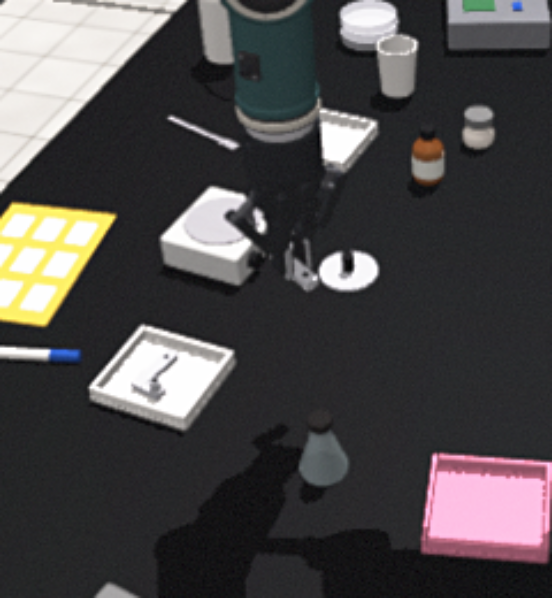

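The left bracket lies in the left tray (crop (155,370)) and the right one is held at (300,270).

```bash
python3 -m creep '[[-0.697,-0.541,0,0,0],[-0.697,-0.541,0,0,0],[-0.697,-0.541,0,0,0],[-0.697,-0.541,0,0,0],[-0.697,-0.541,0,0,0],[-0.697,-0.541,0,0,0],[-0.697,-0.541,0,0,0],[-0.697,-0.541,0,0,0],[-0.697,-0.541,0,0,0],[-0.697,-0.541,0,0,0],[-0.697,-0.541,0,0,0],[0,0,0.3,-0.95,0],[0,0,0.3,-0.95,0],[0,0,0.3,-0.95,0],[0,0,0.3,-0.95,0],[0,0,0.3,-0.95,0],[0,0,0,0,0]]'; python3 go.py .565 -.2364 .009 1.47
```

```text
time: 13.42
tool_pos: [0.5638, -0.2355, 0.1004]
tcp_rot: [-0.16, -3.134, -0.002]
wrist_force: [-0.2, 0.1, 0.1]
width: 0.156
grip_force: 40.9
t 13.43 pos [ 0.5638 -0.2355  0.1004] yaw 1.469 tilt [-0.003  0.002 -1.   ] q6 -1.91 F [-0.2  0.1  0.1] w 0.156 g 40.9
shift now-axes [-0.03 -0.02  1.83] spin -0.01
```

```bash
python3 -m creep '[[0,0,0.7,0,0],[0,0,0.7,0,0],[0,0,0.25,0,0],[0,0,0.13,0,0],[0,0,0.04,0,0],[0,0,0,0,0],[0,0,0,0,0.4],[0,0,0,0,0.4],[0,0,0,0,0.4],[0,0,-0.4,0,0.4],[0,0,-0.8,0,0.4],[0,0,-0.9,0,0.75],[0,0,-0.9,0,0.75]]'; python3 go.py .3966 -.2116 .12 1.46
python3 - <<'E'
from h import *
c=bot.read_camera("side");d=bot.read_camera("top")
for n in("bottle","beaker","cover"):
    for k in (c,d): print(n,[(np.round(r["bbox"],1).tolist(),round(r["score"],2)) for r in bot.look_for(n,k)[:2]])
# predicted side-view axis points
for n,P in [("bottle",(.3966,-.2116,.08,.042)),("beaker",(.5074,-.4195,.075,.060)),("cover",(.432,.008,.028,.072))]:
    x,y,h,w=P;t=np.linspace(0,6.28,60);pts=np.r_[np.c_[x+w/2*np.cos(t),y+w/2*np.sin(t),0*t],[[x,y,h]]]
    for k in(c,d): q=proj(k,pts); print(n,"pred",q.min(0).round(1),q.max(0).round(1),"top",q[-1].round(1))
E
```

```text
time: 15.05
tool_pos: [0.5654, -0.2363, 0.1637]
tcp_rot: [0.158, 3.136, -0.001]
wrist_force: [-0.3, -0.3, -0.2]
width: 0.744
grip_force: 0.0
t 15.05 pos [ 0.5654 -0.2363  0.1637] yaw 1.47 tilt [ 0.001 -0.001 -1.   ] q6 -1.91 F [-0.3 -0.3 -0.2] w 0.744 g 0.0
shift now-axes [3.41 0.15 0.87] spin 0.1
bottle [([278.8, 156.1, 292.0, 184.1], 0.71)]
bottle []
beaker [([261.9, 116.2, 282.5, 142.2], 0.65)]
beaker [([454.3, 130.6, 485.6, 161.8], 0.88)]
cover [([239.3, 210.8, 263.1, 227.2], 0.55)]
cover [([268.5, 173.4, 299.7, 203.5], 0.63)]
bottle pred [278.4 155.2] [292.  180.9] top [284.9 155.2]
bottle pred [369.9 190.8] [387.7 208.3] top [384.7 192.1]
beaker pred [263.  119.3] [280.4 143. ] top [271.1 119.3]
beaker pred [449.7 139.9] [474.5 163.9] top [472.5 142.2]
cover pred [237.9 210.3] [263.5 226.6] top [250.2 210.5]
cover pred [269.7 172.8] [300.2 202.6] top [284.8 184.9]
```

```bash
python3 -m creep '[[0.7,0.03,0,0.1,0.78],[0.7,0.03,0,0,0.78],[0.7,0.03,0,0,0.78],[0.7,0.03,0,0,0.78],[0.61,0.03,0.4,0,0.78],[0,0,0.4,0,0.78],[0,0,0,0,0.78]]'; python3 go.py .3966 -.2116 .015 1.46
python3 - <<'E'
from h import *
c=bot.read_camera("side");p=c["pixels"][:,:,::-1]
cv2.imwrite("pics/s3.png",cv2.resize(p[60:220,180:380],None,fx=3.5,fy=3.5))
E
```

```text
time: 16.32
tool_pos: [0.3942, -0.209, 0.1182]
tcp_rot: [-0.174, -3.132, -0.004]
wrist_force: [-0.5, 0.5, 0.2]
width: 0.781
grip_force: 0.0
t 16.32 pos [ 0.3942 -0.209   0.1182] yaw 1.46 tilt [-0.005  0.003 -1.   ] q6 -2.0 F [-0.5  0.5  0.2] w 0.781 g 0.0
shift now-axes [-0.06 -0.05  2.06] spin -0.0
```

View pics/s3.png

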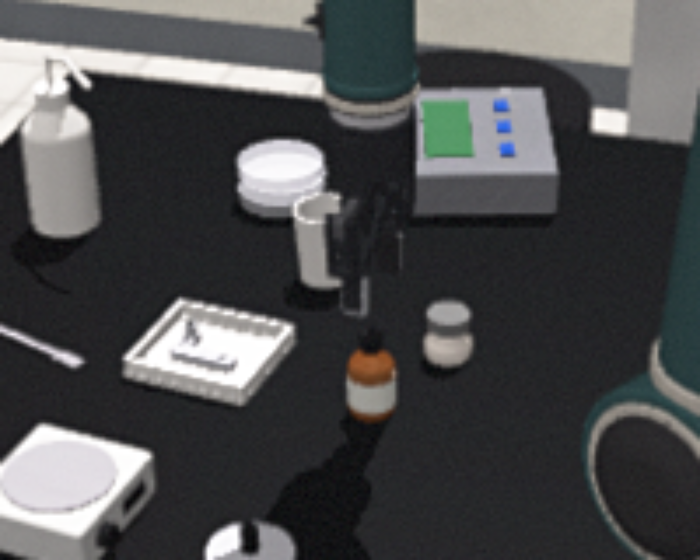

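The right bracket lies in the right tray (crop (205,350)). The gripper hangs centred over the bottle (370,375) and the jar is clear of it. Next I go down.

```bash
python3 -m creep '[[-0.04,-0.04,0.4,0,0.78],[0,0,0.6,0,0.78],[0,0,0.5,0,0.78],[0,0,0.3,0,0.78],[0,0,0.2,0,0.78],[0,0,0.03,0,0.78],[0,0,0,0,0.45],[0,0,0,0,0.4],[0,0,0,0,0.3],[0,0,0,0,0.3],[0,0,0,0,0.3],[0,0,0,0,0.3],[0,0,-0.2,0,0.3],[0,0,-0.5,0,0.3],[0,0,-0.7,0,0.3],[0,0,-0.7,0,0.3],[0,0,-0.7,0,0.3]]' 40; python3 go.py .6927 -.0048 .155 1.46
```

```text
time: 18.5
tool_pos: [0.3978, -0.2122, 0.1604]
tcp_rot: [-0.174, -3.136, -0.0]
wrist_force: [0.4, -0.3, -0.9]
width: 0.477
grip_force: 40.7
t 18.5 pos [ 0.3978 -0.2122  0.1604] yaw 1.46 tilt [-0.001  0.    -1.   ] q6 -2.01 F [ 0.4 -0.3 -0.9] w 0.477 g 40.7
shift now-axes [-5.4   4.78  0.11] spin -0.0
```

```bash
python3 -m creep '[[-0.6,0.531,0,0,0.3],[-0.6,0.531,0,0,0.3],[-0.6,0.531,0,0,0.3],[-0.6,0.531,0,0,0.3],[-0.6,0.531,0,0,0.3],[-0.6,0.531,0,0,0.3],[-0.6,0.531,0,0,0.3],[-0.6,0.531,0,0,0.3],[-0.6,0.531,0,0,0.3],[0,0,0,0,0.3],[0,0,0,0,0.3],[0,0,0,0,0.3]]'; python3 go.py .6927 -.0048 .017 1.46
```

```text
time: 20.0
tool_pos: [0.6921, -0.0056, 0.1591]
tcp_rot: [-0.175, -3.136, 0.0]
wrist_force: [-0.6, -0.5, -1.1]
width: 0.476
grip_force: 40.8
t 20.0 pos [ 0.6921 -0.0056  0.1591] yaw 1.459 tilt [-0.001 -0.    -1.   ] q6 -1.5 F [-0.6 -0.5 -1.1] w 0.476 g 40.8
shift now-axes [-0.01  0.02  2.84] spin -0.01
```

```bash
python3 -m creep '[[0,0,0.5,0,0.3],[0,0,0.7,0,0.3],[0,0,0.7,0,0.3],[0,0,0.5,0,0.3],[0,0,0.25,0,0.3],[0,0,0.08,0,0.3],[0,0,0.03,0,0.3],[0,0,0,0,0.3],[0,0,0,0,0.3]]'; python3 go.py .6927 -.0048 .017 1.46
```

```text
time: 21.12
tool_pos: [0.6939, -0.0048, 0.0224]
tcp_rot: [0.174, 3.135, 0.0]
wrist_force: [0.3, 1.0, -0.2]
width: 0.475
grip_force: 40.8
t 21.12 pos [ 0.6939 -0.0048  0.0224] yaw 1.46 tilt [ 0.002 -0.    -1.   ] q6 -1.5 F [ 0.3  1.  -0.2] w 0.475 g 40.8
shift now-axes [ 0.02 -0.    0.11] spin 0.0
```

```bash
for i in 1 2; do python3 -m creep '[[0,0,0.03,0,0.3],[0,0,0,0,0.3]]'|grep -E "pos|wrist"; done
```

```text
tool_pos: [0.6937, -0.0048, 0.0204]
wrist_force: [0.8, -0.6, 0.6]
tool_pos: [0.6938, -0.0048, 0.0204]
wrist_force: [-3.3, -0.6, 9.0]
```

```bash
python3 -m creep '[[0,0,0.03,0,0.3],[0,0,0,0,0.3]]'|grep -E "pos|wrist"
```

```text
tool_pos: [0.6939, -0.0048, 0.0204]
wrist_force: [-6.3, 0.6, 15.5]
```

```bash
python3 -m creep '[[0,0,-0.05,0,0.3],[0,0,0,0,0.55],[0,0,0,0,0.75],[0,0,0,0,0.78],[0,0,-0.3,0,0.78],[0,0,-0.6,0,0.78],[0,0,-0.8,0,0.78],[0,0,-0.8,0,0.78],[0,0,-0.8,0,0.78],[0,0,0,0,0.78]]'; python3 go.py .5074 -.4195 .18 
python3 - <<'E'
from h import *
c=bot.read_camera("top");save(c,"t4")
c=bot.read_camera("side");p=c["pixels"][:,:,::-1]
cv2.imwrite("pics/s4.png",cv2.resize(p[80:340,100:340],None,fx=2.3,fy=2.3))
E
```

```text
time: 23.12
tool_pos: [0.6967, -0.005, 0.1911]
tcp_rot: [0.173, 3.126, 0.0]
wrist_force: [0.5, -0.1, -0.2]
width: 0.774
grip_force: 0.0
t 23.12 pos [ 0.6967 -0.005   0.1911] yaw 1.46 tilt [ 0.011 -0.    -1.   ] q6 -1.5 F [ 0.5 -0.1 -0.2] w 0.774 g 0.0
shift now-axes [ 2.85 -8.66  0.19] spin 0.0
```

View pics/s4.png

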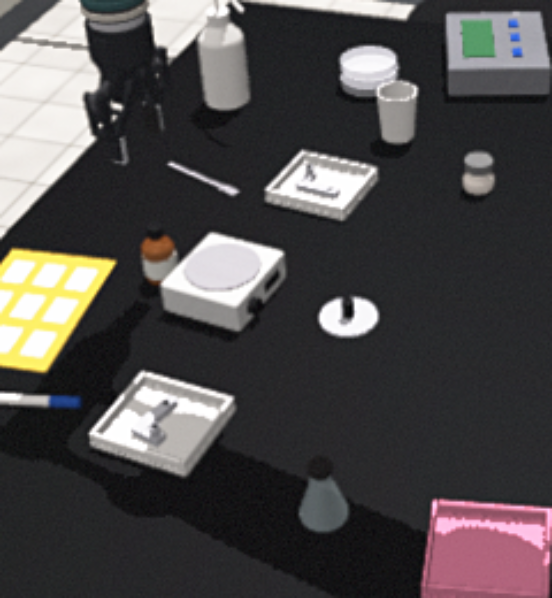

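The bottle stands upright behind the stirrer (crop (158,258)). Now the beaker at (397,110).

```bash
python3 -m creep '[[0.26,-0.787,0,0,1],[0.26,-0.787,0,0,1],[0.26,-0.787,0,0,1],[0.26,-0.787,0,0,1],[0.26,-0.787,0,0,1],[0.26,-0.787,0,0,1],[0.26,-0.787,0,0,1],[0.26,-0.787,0,0,1],[0.26,-0.787,0,0,1],[0.26,-0.787,0,0,1],[0.26,-0.787,0.2,0,1],[0,0,0.6,0,1],[0,0,0.4,0,1],[0,0,0,0,1],[0,0,0,0,1]]'; python3 go.py .5074 -.4195 .034
python3 - <<'E'
from h import *
c=bot.read_camera("side");p=c["pixels"][:,:,::-1]
cv2.imwrite("pics/s5.png",cv2.resize(p[60:200,180:380],None,fx=3.5,fy=3.5))
E
```

```text
time: 25.1
tool_pos: [0.5037, -0.4188, 0.1245]
tcp_rot: [0.172, 3.137, -0.0]
wrist_force: [-0.1, -0.6, 0.0]
width: 1.001
grip_force: 0.0
t 25.1 pos [ 0.5037 -0.4188  0.1245] yaw 1.461 tilt [ 0. -0. -1.] q6 -2.19 F [-0.1 -0.6  0. ] w 1.001 g 0.0
shift now-axes [-0.07 -0.01  1.81] spin 0.0
```

View pics/s5.png

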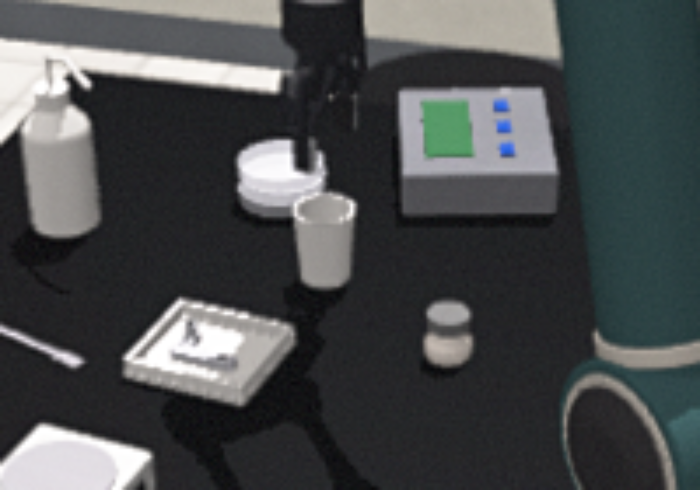

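The near fingertip at (303,170) and the far one at about (352,128) straddle the beaker rim (325,210), so I go down.

```bash
python3 -m creep '[[-0.07,-0.01,0.3,0,1],[0,0,0.5,0,1],[0,0,0.5,0,1],[0,0,0.3,0,1],[0,0,0.2,0,1],[0,0,0,0,1],[0,0,0,0,0.75],[0,0,0,0,0.5],[0,0,0,0,0.5],[0,0,0,0,0.5],[0,0,0,0,0.5],[0,0,0,0,0.5]]' 30
```

```text
time: 26.65
tool_pos: [0.5075, -0.4207, 0.0359]
tcp_rot: [0.174, 3.135, -0.002]
wrist_force: [-0.5, 1.3, 5.9]
width: 0.695
grip_force: 32.2
```

```bash
python3 -m creep '[[0,0,-0.1,0,0.5],[0,0,-0.3,0,0.5],[0,0,-0.6,0,0.5],[0,0,-0.6,0,0.5],[0,0,-0.6,0,0.5],[0,0,-0.6,0,0.5],[0,0,0,0,0.5],[0,0,0,0,0.5]]';python3 go.py .5973 .006 .17
python3 - <<'E'
from h import *
c=bot.read_camera("side");p=c["pixels"][:,:,::-1]
cv2.imwrite("pics/s6.png",cv2.resize(p[40:200,180:380],None,fx=3.5,fy=3.5))
E
```

```text
time: 27.65
tool_pos: [0.506, -0.4197, 0.1734]
tcp_rot: [-0.174, -3.136, -0.001]
wrist_force: [0.3, -0.4, -1.3]
width: 0.688
grip_force: 32.5
t 27.65 pos [ 0.506  -0.4197  0.1734] yaw 1.46 tilt [-0.001  0.001 -1.   ] q6 -2.19 F [ 0.3 -0.4 -1.3] w 0.688 g 32.5
shift now-axes [-0.87  8.66  0.07] spin 0.0
```

View pics/s6.png

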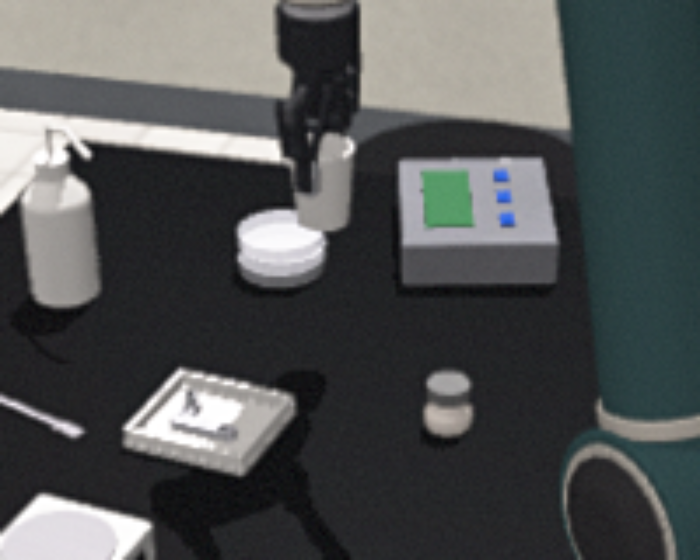

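```bash
python3 -m creep '[[-0.072,0.722,0,0,0.5],[-0.072,0.722,0,0,0.5],[-0.072,0.722,0,0,0.5],[-0.072,0.722,0,0,0.5],[-0.072,0.722,0,0,0.5],[-0.072,0.722,0,0,0.5],[-0.072,0.722,0,0,0.5],[-0.072,0.722,0,0,0.5],[-0.072,0.722,0,0,0.5],[-0.072,0.722,0,0,0.5],[-0.072,0.722,0,0,0.5],[-0.072,0.722,0,0,0.5],[0,0,0.6,0,0.5],[0,0,0.6,0,0.5],[0,0,0.4,0,0.5],[0,0,0.1,0,0.5],[0,0,0,0,0.5],[0,0,0,0,0.5]]';python3 go.py .5973 .006 .081
python3 - <<'E'
from h import *
c=bot.read_camera("side");p=c["pixels"][:,:,::-1]
cv2.imwrite("pics/s7.png",cv2.resize(p[120:260,140:300],None,fx=4,fy=4))
t=np.linspace(0,6.28,90)
for n,z,r in(("disc",.045,.048),): q=proj(c,np.c_[.5973+r*np.cos(t),.006+r*np.sin(t),0*t+z]);print(((q.min(0)-[140,120])*4).round(),((q.max(0)-[140,120])*4).round())
E
```

```text
time: 29.95
tool_pos: [0.5986, 0.0055, 0.0906]
tcp_rot: [0.174, 3.134, 0.0]
wrist_force: [-0.1, -0.3, -0.6]
width: 0.69
grip_force: 32.6
t 29.95 pos [0.5986 0.0055 0.0906] yaw 1.46 tilt [ 0.002 -0.    -1.   ] q6 -1.49 F [-0.1 -0.3 -0.6] w 0.69 g 32.6
shift now-axes [0.03 0.01 0.19] spin 0.0
[154. 262.] [289. 343.]
```

View pics/s7.png

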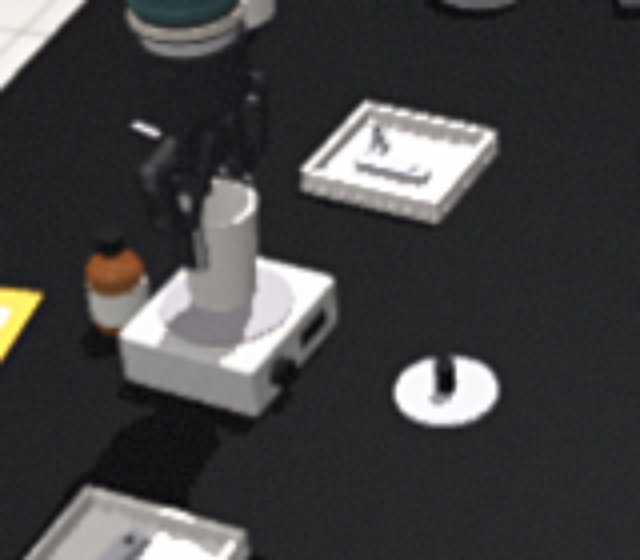

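```bash
python3 -m creep '[[0.02,0,0.1,0,0.5],[0,0,0.06,0,0.5],[0,0,0,0,0.5],[0,0,0,0,0.5]]'|grep -E "pos|wrist"; python3 -m creep '[[0,0,0.03,0,0.5],[0,0,0,0,0.5]]'|grep -E "pos|wrist"
```

```text
tool_pos: [0.5963, 0.0058, 0.0812]
wrist_force: [-0.4, 0.5, -0.4]
tool_pos: [0.5972, 0.0057, 0.081]
wrist_force: [-1.6, 0.7, 4.8]
```

```bash
python3 -m creep '[[0,0,0.03,0,0.5],[0,0,0,0,0.5]]'|grep -E "pos|wrist"
```

```text
tool_pos: [0.5979, 0.0057, 0.081]
wrist_force: [-2.7, -0.7, 11.7]
```

```bash
python3 -m creep '[[0,0,-0.04,0,0.5],[0,0,0,0,0.8],[0,0,0,0,1],[0,0,0,0,1],[0,0,-0.3,0,1],[0,0,-0.6,0,1],[0,0,-0.7,0,1],[0,0,-0.7,0,1],[0.3,0.6,-0.4,0,0.5],[0.6,0.6,0,0,0.5],[0.6,0.6,0,0,0.5],[0.6,0.6,0,0,0.5],[0.6,0.6,0,0,0.5],[0.6,0,0,0,0.5],[0,0,0,0,0.5]]'
cat > chk.py <<'E'
from h import *
c=bot.read_camera("top");save(c,"t8");d=bot.read_camera("side");save(d,"s8")
p=c["pixels"][:,:,::-1]
cv2.imwrite("pics/t8c.png",cv2.resize(p[70:220,240:360],None,fx=4,fy=4,interpolation=cv2.INTER_CUBIC))
for n in("beaker","cover","bottle"):
    for k in (c,d): print(n,[(np.round(r["bbox"],1).tolist(),round(r["score"],2)) for r in bot.look_for(n,k)[:2]])
E
python3 chk.py;python3 go.py .4318 .008 .06
```

```text
time: 32.88
tool_pos: [0.4477, 0.1737, 0.2162]
tcp_rot: [0.171, 3.136, 0.001]
wrist_force: [0.7, 0.1, -0.2]
width: 0.503
grip_force: 0.0
beaker [([266.6, 89.1, 297.9, 123.5], 0.76), ([417.6, 206.4, 437.1, 223.9], 0.64)]
beaker [([182.1, 167.7, 206.2, 202.4], 0.8)]
cover [([267.7, 172.9, 299.1, 201.4], 0.96)]
cover []
bottle [([276.5, 64.4, 296.5, 90.7], 0.58)]
bottle [([162.1, 179.8, 173.9, 205.8], 0.71)]
t 33.27 pos [0.4496 0.1727 0.2152] yaw 1.459 tilt [-0. -0. -1.] q6 -1.14 F [-0.6  0.9  0.3] w 0.502 g 0.0
shift now-axes [-0.01 -3.31  3.11] spin 0.0
```

View pics/t8c.png

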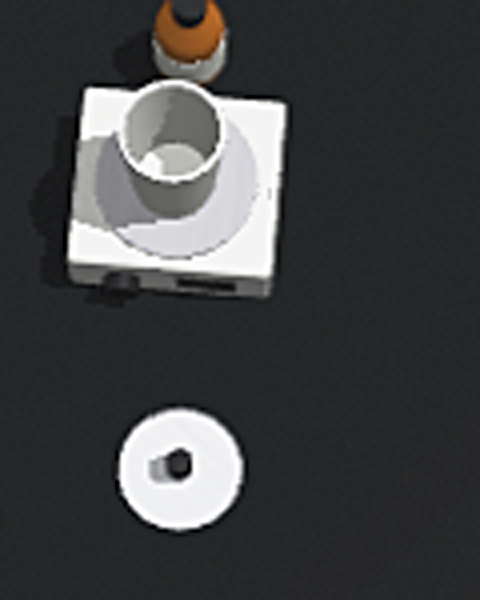

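```bash
python3 - <<'E'
from h import *
c=bot.read_camera("top");f=lambda u,v,z:back(c,[((u+.5)/4-.5+240,(v+.5)/4-.5+70)],z)[0].round(4)
print("rim",f(171.5,132,.12),"foot front",f(173,220,.045),"cover",f(180.5,468.5,.005),"knob",f(180,463,.028))
print("disc L/R",f(95,180,.045),f(260,180,.045),"front",f(180,258,.045))
E
```

```text
rim [0.5961 0.0071 0.12  ] foot front [0.5721 0.0083 0.045 ] cover [0.4329 0.0083 0.005 ] knob [0.4308 0.0083 0.028 ]
disc L/R [0.5983 0.0532 0.045 ] [ 0.5951 -0.0432  0.045 ] front [0.5488 0.0048 0.045 ]
```

```bash
python3 -m creep '[[0,-0.66,0.3,0,0.5],[0,-0.66,0.5,0,0.5],[0,-0.66,0.5,0,0.5],[0,-0.66,0.5,0,0.5],[0,-0.66,0.5,0,0.5],[0,0,0.5,0,0.5],[0,0,0.2,0,0.5],[0,0,0,0,0.5],[0,0,0,0,0.5]]';python3 go.py .432 .0083 .009
```

```text
time: 34.45
tool_pos: [0.4318, 0.0094, 0.0662]
tcp_rot: [0.173, 3.135, 0.0]
wrist_force: [0.4, -0.7, -0.2]
width: 0.501
grip_force: 0.0
t 34.45 pos [0.4318 0.0094 0.0662] yaw 1.461 tilt [ 0.002 -0.    -1.   ] q6 -1.5 F [ 0.4 -0.7 -0.2] w 0.501 g 0.0
shift now-axes [-0.   -0.02  1.14] spin 0.0
```

```bash
python3 -m creep '[[0,-0.02,0.4,0,0.5],[0,0,0.4,0,0.5],[0,0,0.2,0,0.5],[0,0,0.13,0,0.5],[0,0,0,0,0.5],[0,0,0,0,0],[0,0,0,0,0],[0,0,0,0,0],[0,0,0,0,0],[0,0,0,0,0]]' 35; python3 -m creep '[[0,0,-0.2,0,0],[0,0,-0.6,0,0],[0,0,-0.7,0,0],[0,0,-0.7,0,0],[0,0,-0.7,0,0],[0,0,-0.4,0,0],[0,0,0,0,0],[0,0,0,0,0]]';python3 go.py .5963 .0068 .17
python3 - <<'E'
from h import *
c=bot.read_camera("side");p=c["pixels"][:,:,::-1]
cv2.imwrite("pics/s9.png",cv2.resize(p[100:260,140:300],None,fx=3.7,fy=3.7))
E
```

```text
time: 35.7
tool_pos: [0.4314, 0.0081, 0.0095]
tcp_rot: [0.174, 3.135, 0.0]
wrist_force: [-0.9, 0.6, 6.4]
width: 0.171
grip_force: 34.4
time: 36.7
tool_pos: [0.4298, 0.0081, 0.1728]
tcp_rot: [-0.174, -3.135, 0.0]
wrist_force: [-0.5, -0.4, -1.4]
width: 0.171
grip_force: 34.1
t 36.7 pos [0.4298 0.0081 0.1728] yaw 1.46 tilt [-0.002  0.    -1.   ] q6 -1.5 F [-0.5 -0.4 -1.4] w 0.171 g 34.1
shift now-axes [-3.31  0.34  0.05] spin 0.0
```

View pics/s9.png

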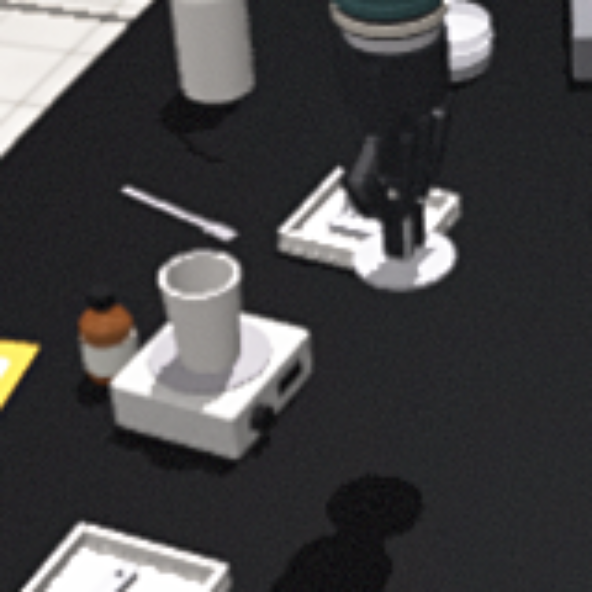

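The cover is held level at (405,260). Beaker and bottle stand upright. I carry it over now.

```bash
python3 -m creep '[[-0.3,0.06,0,0,0],[-0.6,0.07,0,0,0],[-0.6,0.07,0,0,0],[-0.6,0.07,0,0,0],[-0.6,0.06,0,0,0],[-0.4,0,0,0,0],[-0.2,0,0,0,0],[0,0,0.2,0,0],[0,0,0.3,0,0],[0,0,0.2,0,0],[0,0,0,0,0],[0,0,0,0,0]]';python3 go.py .5958 .0066 .1295
```

```text
time: 38.25
tool_pos: [0.5965, 0.0063, 0.139]
tcp_rot: [0.174, 3.136, -0.0]
wrist_force: [0.0, 0.6, -0.1]
width: 0.162
grip_force: 34.1
t 38.25 pos [0.5965 0.0063 0.139 ] yaw 1.46 tilt [ 0. -0. -1.] q6 -1.49 F [ 0.   0.6 -0.1] w 0.162 g 34.1
shift now-axes [0.01 0.   0.19] spin 0.0
```

```bash
python3 -m creep '[[0,0,0.1,0,0],[0,0,0.06,0,0],[0,0,0,0,0],[0,0,0,0,0]]'|grep -E "pos|wrist|width"; python3 -m creep '[[0,0,0.03,0,0],[0,0,0,0,0]]'|grep -E "pos|wrist"
```

```text
tool_pos: [0.5965, 0.0063, 0.1308]
wrist_force: [0.2, 0.5, -0.4]
width: 0.171
tool_pos: [0.5968, 0.0063, 0.1297]
wrist_force: [-0.7, 0.6, 1.5]
```

Just touching the rim, as expected at 0.1295. Release and retreat.

```bash
python3 -m creep '[[0,0,0.01,0,0],[0,0,0,0,0.3],[0,0,0,0,0.5],[0,0,0,0,0.5],[0,0,-0.3,0,0.5],[0,0,-0.6,0,0.5],[0,0,-0.7,0,0.5],[0,0,-0.4,0,0.5],[0.6,0.6,0,0,0.5],[0.6,0.6,0,0,0.5],[0.6,0.6,0,0,0.5],[0.6,0.6,0,0,0.5],[0,0.6,0,0,0.5],[0,0,0,0,0.5],[0,0,0,0,0.5]]'|head -2
python3 - <<'E'
from h import *
c=bot.read_camera("top");d=bot.read_camera("side")
p=c["pixels"][50:200,140:440,::-1];q=d["pixels"][120:300,100:300,::-1]
a=cv2.resize(p,(780,390));
cv2.imwrite("pics/f.png",a)
cv2.imwrite("pics/fs.png",cv2.resize(q,None,fx=3.2,fy=3.2))
E
```

```text
time: 40.88
tool_pos: [0.4937, 0.1682, 0.2288]
```

View pics/f.png

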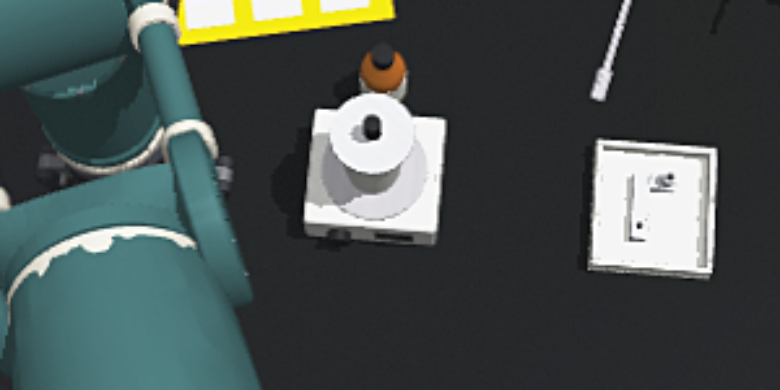

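View pics/fs.png

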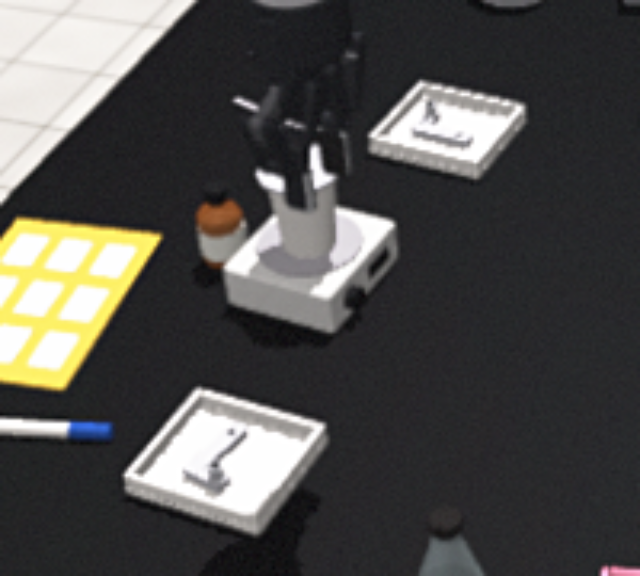

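The cover sits level on the beaker, both brackets are flat in their trays and the bottle is upright behind the stirrer. A numeric check, then hand in.

```bash
python3 - <<'E'
from h import *
c=bot.read_camera("top")
f=lambda u,v,z:back(c,[((u+.5)/2.6-.5+140,(v+.5)/2.6-.5+50)],z)[0].round(4)
cov,bt=f(371.5,137,.125),f(383,55,.08);print(cov,bt)
if np.hypot(cov[0]-.5961,cov[1]-.0071)<.008 and abs(bt[0]-.693)<.012 and abs(bt[1]+.005)<.015: print(bot.finish_job())
E
```

```text
[0.5946 0.0069 0.125 ] [ 0.6902 -0.0051  0.08  ]
the job is handed in; nothing more can be done
None
```

The stirring station is set out and handed in at about 41 s of the 141 s allowed. In my last camera check the cover was about 2 mm off the beaker's centre, the bottle was upright behind the stirrer with a gap of about 17 to 20 mm, and both brackets lay flat, boss up, in their own trays. The hand-in did not say whether it passed.

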